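# Turn the wax warmer's status flag to ready

## Task

The wax in the purple warmer is ready: with a fingertip, flip the flag on the purple stand right over its hinge, from red to green, until it lies fully down on the other side. Just press and push it over: the stand stays where it is on the table, neither shoved along nor lifted, and the teal stand with its flag, the stick cup, the bottle and the tin are left alone.

Things in the scene. Friction and masses are not known exactly. Their poses are not given: they have to be found in the camera images.
- purple_flag (a joint): Hinge angle of the purple stand's flag, rad: 0 = level on the stand's +x side, red face up; 1.57 = upright; 3.14 = level on the -x side, green face up (end stop both ways). It stays where left, without springing back; turning it takes up to about 0.07 N m.
- purple_stand: Loose purple stand, about 0.8 kg: base 120 (x) x 100 (y) x 12 mm, two 6 mm cheeks at y = +-37 mm, 22 mm in x, to 68 mm high; hinge axis along y, midway, 60 mm above the table. Origin: centre of the underside. Its flag starts on the +x side; 45 mm of free height between base and level flag.
- purple_pivot (a point): Middle of the purple stand's hinge axis, 60 mm above the table; axes as the stand's.
- purple_plate (a point): Centre of the flag plate, 38 mm from the hinge axis: plate 6 mm thick, 60 mm wide along the hinge, its free edge 75 mm from the axis; red face with a white ring, green face with a white disc. x points from the hinge to the free edge, z out of the red face.
- purple_tab (a point): End of the flag's black tab, 45 mm from the hinge axis, opposite the plate: 26 mm wide, 6 mm thick, straight from the axis but bent 30 degrees to the red side. With the flag at 0 it points to the stand's -x, 30 degrees above level; pressing it down raises the flag, with which it turns.
- teal_flag (a joint): Hinge angle of the teal stand's flag, rad: 0 = level on the stand's +x side, red face up; 1.57 = upright; 3.14 = level on the -x side, green face up (end stop both ways). It stays where left, without springing back; turning it takes up to about 0.07 N m.
- teal_stand: Loose teal stand, about 0.8 kg: base 120 (x) x 100 (y) x 12 mm, two 6 mm cheeks at y = +-37 mm, 22 mm in x, to 68 mm high; hinge axis along y, midway, 60 mm above the table. Origin: centre of the underside. Its flag starts on the +x side; 45 mm of free height between base and level flag.
- purple_warmer: Fixed wax warmer with its lid on: round white body 144 mm across, marble collar 164 mm across at 85-93 mm, purple lid to 103 mm, black knob to 117 mm. Origin: centre of the underside. Stands about 0.2 m (world +x) beyond the stand of its colour.
- teal_warmer: Fixed wax warmer with its lid on: round white body 144 mm across, marble collar 164 mm across at 85-93 mm, teal lid to 103 mm, black knob to 117 mm. Origin: centre of the underside. Stands about 0.2 m (world +x) beyond the stand of its colour.
- stick_cup: Loose square wooden cup, 70 x 70 x 80 mm, with wooden spatulas standing up to about 145 mm. Origin: centre of the underside.
- bottle: Loose teal bottle, 44 mm across, 120 mm tall. Origin: centre of the underside.
- tin: Loose steel tin, 48 mm across, 26 mm high. Origin: centre of the underside.
There are look-alikes about, which are no part of the job. What is shaped like the teal_stand but orange or yellow is not meant.

How it is judged:
By the outcome, as a careful person would: the job done as asked, in the order asked, and still so for the second after the job is handed in, with the robot touching nothing.
It also fails if it takes over 48 s, if anything falls off the work surface, if the arm or the gripper's body presses on something with over 40 N, if the wrist force passes 120 N, or if a joint passes its speed limit or range.

## Robot

A 7-joint arm with a two-finger parallel gripper is mounted at the origin on the work surface. World frame = base frame: x ahead of the robot, y to its left, z up, the work surface at z = 0. Lengths are in m, angles in rad, forces in N, time in s.
With the tool pointing down it reaches from about 0.4 to 0.85 m from the base axis. Payload 10.4 kg.
Tool frame: the origin (TCP) lies at the very end of the fingers, on their centre line; the grasp point (between the pads) lies ctrl.grip_point_offset behind it (ctrl.grip_point_offset is the distance from the TCP to the grasp point, in m); z points along the fingers, x is the direction in which the jaws open and shut, and the axes are right-handed (so a half turn about z gives the same grasp; the last joint's range is limited). The gripper opens to 85 mm and grips with 20 to 120 N. Pads are 22 mm wide; open, the fingers measure 114 mm over their backs; the gripper's body (76 mm by 85 mm) begins 54 mm behind the grasp point. The pads swing forward as they close: fully open they stand 13 mm farther back than shut.
Start: joints at [1.177, 0.332, -0.065, 1.46, 0.022, 1.35, -0.088], TCP at [0.226, -0.583, 0.231] pointing down, gripper open.
Joint ranges: [-2.6, 2.6], [-0.5, 2.12], [-1.47, 1.34], [0.16, 2.42], [-1.27, 4.41], [0.06, 2.06], [-2.6, 2.6]. Speed limits (rad/s): [2.22, 2.22, 2.79, 2.79, 3.14, 3.14, 3.14].

## Interface

Orientations are given as a unit quaternion [w, x, y, z].
In Python, from workcell import ctrl gives the robot as it stands.
- The arm moves only by the shell command python3 -m jog 'ROWS'. ROWS is JSON, a list of rows, each an object with "travel": the shift along the tool's x, y, z in mm, a list of three; "twist": the turn, a rotation vector about the tool's x, y, z in rad, a list of three; "jaw": the opening in per cent of the stroke, from 0 (shut) to 100 (fully open). A call has 1 to 5 rows; each row shifts and turns the commanded pose from where the row before left it, along the tool's axes as they then stand; what a row does not reach is not made up. A row lasts 1/10 s, in which the tool goes at most 50 mm and 8.59 degrees, less where a joint would pass 70% of its speed; a pose out of reach is approached as far as the arm can. A call with a gripper value outside its range is refused whole. The fingers move at their own pace and stop on an object; the grip force is fixed at half the most. Time passes only in rows, so rows that do not move let the fingers close. It gives the time, the measured TCP pose, the force and the opening at its end, in the units of the state.
- ctrl.get_obs(): the state, without advancing time (a new reading comes with each control period).
- ctrl.grab_frame(name): name is "scene" or "top" or "wrist"; returns a dict with "image" (384x512x3 uint8, red, green, blue), "depth" (384x512 float32, m along the optical axis (not along the pixel's ray), 0 where there is no reading), "vertical_fov" (degrees; the focal length in pixels is half the picture's height over the tangent of half this angle, whatever the lens; pixels are square), "cx", "cy" (the principal point, pixels), "k1" (the pictures are not rectified: a ray, as slopes to the right and down, at radius r is drawn at 1 + k1 r^2 times it, then the intrinsics apply), "R" (3x3) and "t" (3): a world point X has camera coordinates R X + t. Camera axes: x right, y down, z forward; pixel columns grow to the right and rows downward; lengths in m; the calibration is good to about 2 mm. A picture is of the moment at which its call begins.
- ctrl.job_done(): hands the job in, once; it reports no verdict.
The state is a dict: "time_s": time; "joint_pos": joint angles; "qd": joint speeds; "joint_efforts": joint torques, N m; "eef_pos": TCP position; "tool_rot": TCP orientation; "force": force on the tool from outside, world axes, zero at the start; "torque": the same for the moment, N m; "gripper_width": opening from 0.0 (shut) to 1.0 (fully open).
Only numpy, scipy, OpenCV 4.12 (cv2) and the standard library are available. Lean on these libraries where they do the work, as an engineer would, in place of code of your own. Each camera call takes 0.05 s, during which the arm holds its last target. There are 200 camera calls.

## Working session

There is one attempt and no reset: what is moved stays moved. The work goes in short steps, Python scripts to look and compute and a shell command to move; the robot and the scene stay as the last step left them, time stands still between calls to the robot, and variables do not carry over. Pictures are saved under pics/ and viewed, about 8 in all and at most 12, crops included, and the job is handed in when it is done.

```bash
mkdir -p pics; cat > h.py <<'E'
import numpy as np, cv2, pickle
from workcell import ctrl
def grab(n):
    f=ctrl.grab_frame(n); pickle.dump(f,open(f'pics/{n}.pkl','wb')); return f
def K(f):
    F=f['image'].shape[0]/2/np.tan(np.radians(f['vertical_fov'])/2)
    return np.array([[F,0,f['cx']],[0,F,f['cy']],[0,0,1]])
def rays(f,uv):
    # exact inverse of r_d=r(1+k1 r^2)
    uv=np.atleast_2d(np.float64(uv)); k=K(f)
    d=(uv-[f['cx'],f['cy']])/k[0,0]; x=d.copy()
    for _ in range(30): x=d/(1+f['k1']*(x**2).sum(1,keepdims=True))
    return np.c_[x,np.ones(len(x))]
def plane(f,uv,z):
    r=rays(f,uv)@f['R']; c=-f['R'].T@f['t']
    return c+r*((z-c[2])/r[:,2])[:,None]
def pts(f,uv):
    uv=np.atleast_2d(uv).astype(int); d=f['depth'][uv[:,1],uv[:,0]]
    return (rays(f,uv)*d[:,None]-f['t'])@f['R']
E
python3 - <<'E'
from h import *
a=grab('scene');b=grab('top')
cv2.imwrite('pics/s1.png',cv2.cvtColor(a['image'],cv2.COLOR_RGB2BGR))
cv2.imwrite('pics/t1.png',cv2.cvtColor(b['image'],cv2.COLOR_RGB2BGR))
for f in(a,b): print(f['vertical_fov'],f['k1'],-f['R'].T@f['t'],f['R'].round(2).tolist())
print(ctrl.get_obs())
E
```

```text
45.6755576934987 -0.023073395718446688 [ 1.01649684 -0.39510165  1.0544877 ] [[0.68, 0.73, 0.0], [0.59, -0.55, -0.59], [-0.43, 0.4, -0.81]]
47.00912437732886 -0.05922911351343821 [0.22438704 0.08739845 1.29127507] [[-0.09, -1.0, 0.0], [-0.97, 0.09, -0.2], [0.2, -0.02, -0.98]]
{'time_s': 0.1, 'joint_pos': array([ 1.17739114,  0.33280071, -0.06469648,  1.46086602,  0.02160366,
        1.34988299, -0.08851274]), 'qd': array([ 1.42037093e-03, -1.50175423e-03,  3.09148259e-04, -3.99110093e-03,
       -4.33822077e-05, -9.07854293e-04, -1.53497176e-03]), 'joint_efforts': array([ 2.37392785e-03, -6.26747918e+01,  5.00006124e-02, -3.92430675e+01,
        1.63901009e-02,  6.98003161e-03,  3.23527999e-06]), 'eef_pos': array([ 0.22635193, -0.58221325,  0.2305963 ]), 'tool_rot': array([-3.30317816e-04,  8.25339120e-01, -5.64636997e-01, -5.37370358e-04]), 'force': array([-0.20158207,  0.17357376,  0.6278762 ]), 'torque': array([-0.02282447, -0.04955882,  0.02673741]), 'gripper_width': 1.0007913641778943}
```

View pics/s1.png

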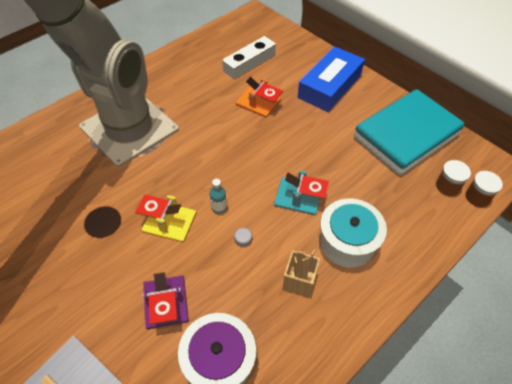

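View pics/t1.png

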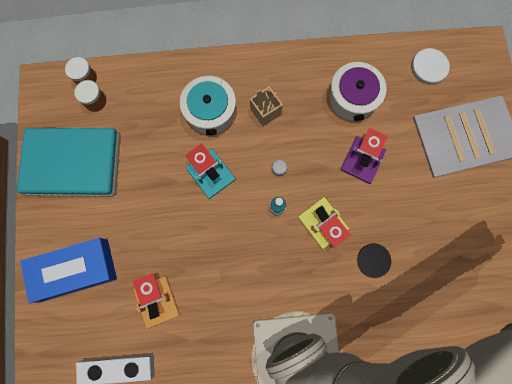

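The scene view shows the purple stand with its red plate up at about (162,305) and its tab at (160,280). In the top view the base is at about (364,158), the plate at (373,142), and the purple warmer at (359,90). Next I measure the stand.

```bash
cat > m.py <<'E'
from h import *
for n,(cu,cv_) in(('scene',(162,305)),('top',(373,142))):
    f=pickle.load(open(f'pics/{n}.pkl','rb')); h=cv2.cvtColor(f['image'],cv2.COLOR_RGB2HSV)
    roi=np.zeros(h.shape[:2],np.uint8); cv2.circle(roi,(cu,cv_),45,255,-1)
    red=(cv2.inRange(h,(0,150,90),(7,255,255))|cv2.inRange(h,(173,150,90),(180,255,255)))&roi
    red=cv2.morphologyEx(red,cv2.MORPH_OPEN,np.ones((3,3)))
    c=max(cv2.findContours(red,cv2.RETR_EXTERNAL,cv2.CHAIN_APPROX_NONE)[0],key=cv2.contourArea)[:,0]
    P=plane(f,c,.063); 
    rc=cv2.minAreaRect(np.float32(P[:,:2]*1000))
    print(n,'plate',rc, 'depth z',np.median(pts(f,c.mean(0))[:,2]), cv2.boxPoints(rc).round(0).tolist())
    pu=cv2.inRange(h,(130,80,30),(165,255,255))&roi
    v,u=np.nonzero(pu); Q=pts(f,np.c_[u,v]); 
    b=Q[(Q[:,2]<.02)]; t=Q[(Q[:,2]>.055)]
    rb=cv2.minAreaRect(np.float32(b[:,:2]*1000)); print(' base',rb,len(b), 'cheek top',t.mean(0),len(t))
    kb=((h[...,2]<60)&(roi>0)); v,u=np.nonzero(kb); Q=pts(f,np.c_[u,v]); Q=Q[(Q[:,2]>.06)&(Q[:,2]<.1)]
    print(' tab',Q.mean(0),Q.min(0),Q.max(0),len(Q))
E
python3 m.py; python3 -c "
from workcell import ctrl;print(ctrl.grip_point_offset)"
```

```text
scene plate ((585.6849975585938, -280.3948974609375), (63.350852966308594, 69.51355743408203), 58.230201721191406) depth z 0.07006603915473476 [[539.0, -289.0], [599.0, -326.0], [632.0, -272.0], [573.0, -235.0]]
 base ((554.7490234375, -260.4874572753906), (97.28620147705078, 116.89388275146484), 58.22845458984375) 666 cheek top [ 0.59262628 -0.26236775  0.08693601] 86
0.0187m.py:16: RuntimeWarning: Mean of empty slice.
  print(' tab',Q.mean(0),Q.min(0),Q.max(0),len(Q))
  ret = um.true_divide(
Traceback (most recent call last):
  File "m.py", line 16, in <module>
    print(' tab',Q.mean(0),Q.min(0),Q.max(0),len(Q))
                           ~~~~~^^^
ValueError: zero-size array to reduction operation minimum which has no identity
```

```bash
sed -i 's/^    print(. tab.*$/    if len(Q): print(" tab",Q.mean(0),Q.max(0),len(Q))/; s/h\[...,2\]<60/h[...,2]<80/' m.py; python3 m.py; python3 - <<'E'
from h import *
from scipy.spatial.transform import Rotation as R
o=ctrl.get_obs();q=o['tool_rot'];M=R.from_quat(np.r_[q[1:],q[0]]).as_matrix();print(M.round(3))
E
```

```text
scene plate ((585.6849975585938, -280.3948974609375), (63.350852966308594, 69.51355743408203), 58.230201721191406) depth z 0.07006603915473476 [[539.0, -289.0], [599.0, -326.0], [632.0, -272.0], [573.0, -235.0]]
 base ((554.7490234375, -260.4874572753906), (97.28620147705078, 116.89388275146484), 58.22845458984375) 666 cheek top [ 0.59262628 -0.26236775  0.08693601] 86
 tab [ 0.53716192 -0.24901874  0.07153496] [ 0.58147914 -0.23308409  0.08447269] 148
top plate ((588.595703125, -282.8614196777344), (60.705299377441406, 72.45995330810547), 56.93226623535156) depth z 0.06996854003856369 [[542.0, -289.0], [602.0, -328.0], [636.0, -277.0], [575.0, -238.0]]
 base ((552.7321166992188, -261.173095703125), (100.46295166015625, 120.88866424560547), 57.80912780761719) 757 cheek top [ 0.641669   -0.24676554  0.1397816 ] 154
 tab [ 0.53970207 -0.24855824  0.0738377 ] [ 0.69623152 -0.22222317  0.09971283] 106
[[ 0.362 -0.932 -0.001]
 [-0.932 -0.362  0.001]
 [-0.001  0.    -1.   ]]
```

```bash
python3 -m jog '[{"travel":[0,0,0],"twist":[0,0,-0.128],"jaw":0},{"travel":[0,0,0],"twist":[0,0,-0.128],"jaw":0},{"travel":[0,0,0],"twist":[0,0,-0.128],"jaw":0},{"travel":[0,0,0],"twist":[0,0,-0.128],"jaw":0},{"travel":[0,0,0],"twist":[0,0,-0.13],"jaw":0}]'
python3 -m jog '[{"travel":[7,-40,0],"twist":[0,0,0],"jaw":0},{"travel":[7,-40,0],"twist":[0,0,0],"jaw":0},{"travel":[7,-40,0],"twist":[0,0,0],"jaw":0},{"travel":[7,-40,0],"twist":[0,0,0],"jaw":0},{"travel":[7,-40,0],"twist":[0,0,0],"jaw":0}]'
cat > w.py <<'E'
import sys
from h import *
from scipy.spatial.transform import Rotation as R
o=ctrl.get_obs();q=o['tool_rot'];M=R.from_quat(np.r_[q[1:],q[0]]).as_matrix()
P=np.array([.554,-.261,.0]);e=np.array([.848,-.530,0]);n=np.array([.53,.848,0])
d=o['eef_pos']-P
print('t',o['time_s'],'stand frame mm',(1000*np.array([d@e,d@n,d[2]])).round(1),'F',o['force'].round(1),'w',o['gripper_width'].round(2))
if len(sys.argv)>1:
    a=[float(x)/1000 for x in sys.argv[1:4]]
    print('tool travel mm',(1000*M.T@(P+a[0]*e+a[1]*n+np.array([0,0,a[2]])-o['eef_pos'])).round(1)); print(M.round(2).tolist())
E
python3 w.py -35 0 120
```

```text
time_s: 0.6
eef_pos: [0.2264, -0.5823, 0.2308]
tool_rot: [-0.0, 0.962, -0.273, -0.0]
force: [-0.2, -0.6, -0.5]
gripper_width: 0.142
time_s: 1.1
eef_pos: [0.3628, -0.4299, 0.231]
tool_rot: [-0.0, 0.961, -0.275, -0.0]
force: [0.9, 0.6, 0.2]
gripper_width: -0.002Traceback (most recent call last):
  File "w.py", line 7, in <module>
    print('t',o['time_s'],'stand frame mm',(1000*np.array([d@e,d@n,d[2]])).round(1),'F',o['force'].round(1),'w',o['gripper_width'].round(2))
                                                                                                                ^^^^^^^^^^^^^^^^^^^^^^^^
AttributeError: 'float' object has no attribute 'round'
```

```bash
sed -i "s/,'w',o\['gripper_width'\].round(2)//" w.py; python3 -m jog '[{"travel":[7,-45,0],"twist":[0,0,0],"jaw":0},{"travel":[7,-45,0],"twist":[0,0,0],"jaw":0},{"travel":[7,-45,0],"twist":[0,0,0],"jaw":0},{"travel":[7,-45,0],"twist":[0,0,0],"jaw":0},{"travel":[7,-45,0],"twist":[0,0,0],"jaw":0}]'
python3 -m jog '[{"travel":[0,0,0],"twist":[0,0,0],"jaw":0},{"travel":[0,0,0],"twist":[0,0,0],"jaw":0}]'; python3 w.py -35 0 110
```

```text
time_s: 1.6
eef_pos: [0.5117, -0.2575, 0.2312]
tool_rot: [0.0, 0.961, -0.276, -0.0]
force: [0.6, -1.1, -0.0]
gripper_width: -0.0
time_s: 1.8
eef_pos: [0.5113, -0.2579, 0.2309]
tool_rot: [-0.0, 0.962, -0.274, -0.0]
force: [0.0, -0.0, 0.2]
gripper_width: 0.002
t 1.8 stand frame mm [-37.8 -20.  230.9] F [ 0.  -0.   0.2]
tool travel mm [  3.  -20.  120.9]
[[0.85, -0.53, -0.0], [-0.53, -0.85, 0.0], [-0.0, -0.0, -1.0]]
```

Descend above the tab, then have a quick look to verify the alignment.

```bash
python3 -m jog '[{"travel":[3,-20,20],"twist":[0,0,0],"jaw":0},{"travel":[0,0,35],"twist":[0,0,0],"jaw":0},{"travel":[0,0,35],"twist":[0,0,0],"jaw":0},{"travel":[0,0,31],"twist":[0,0,0],"jaw":0},{"travel":[0,0,0],"twist":[0,0,0],"jaw":0}]'
cat > look.py <<'E'
import sys
from h import *
im=[]
for n,(u,v) in(('scene',(165,300)),('top',(366,155))):
    f=grab(n); c=f['image'][max(v-60,0):v+60,u-70:u+70]; im.append(cv2.resize(c,None,fx=2.8,fy=2.8,interpolation=cv2.INTER_CUBIC))
cv2.imwrite(f'pics/{sys.argv[1]}.png',cv2.cvtColor(np.hstack(im),cv2.COLOR_RGB2BGR))
E
python3 look.py a1; python3 w.py
```

```text
time_s: 2.3
eef_pos: [0.5204, -0.2443, 0.106]
tool_rot: [-0.0, 0.961, -0.276, -0.004]
force: [-1.7, -0.3, 0.3]
gripper_width: -0.001
t 2.4 stand frame mm [-34.4  -2.4 110.9] F [ 0.8 -0.3  0.3]
```

View pics/a1.png

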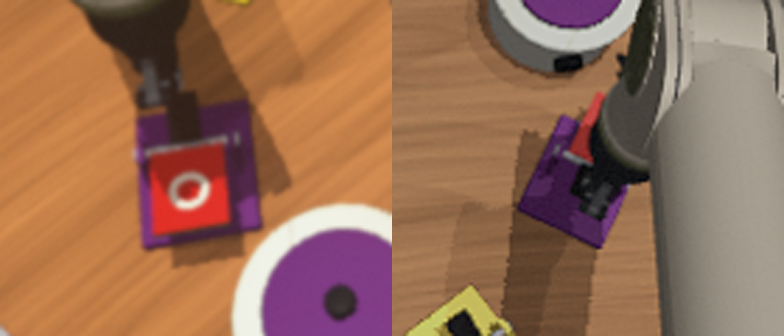

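The closed fingertip hangs over the tab end: left panel about (155,80), right panel about (595,190). Pressing down now.

```bash
python3 -m jog '[{"travel":[0,-2,10],"twist":[0,0,0],"jaw":0},{"travel":[0,0,8],"twist":[0,0,0],"jaw":0},{"travel":[0,0,7],"twist":[0,0,0],"jaw":0},{"travel":[0,0,7],"twist":[0,0,0],"jaw":0},{"travel":[0,0,0],"twist":[0,0,0],"jaw":0}]'; python3 w.py
python3 -m jog '[{"travel":[0,0,7],"twist":[0,0,0],"jaw":0},{"travel":[0,0,7],"twist":[0,0,0],"jaw":0},{"travel":[0,0,7],"twist":[0,0,0],"jaw":0},{"travel":[0,0,7],"twist":[0,0,0],"jaw":0},{"travel":[0,0,0],"twist":[0,0,0],"jaw":0}]'; python3 w.py; python3 look.py a2
```

```text
time_s: 2.9
eef_pos: [0.5247, -0.2418, 0.0773]
tool_rot: [-0.0, 0.961, -0.275, -0.001]
force: [-0.5, -0.3, 0.0]
gripper_width: 0.0
t 2.9 stand frame mm [-35.1   0.7  77.3] F [-0.5 -0.3  0. ]
time_s: 3.4
eef_pos: [0.5245, -0.2418, 0.0491]
tool_rot: [-0.0, 0.961, -0.275, -0.001]
force: [0.0, -0.4, 0.0]
gripper_width: 0.002
t 3.4 stand frame mm [-35.2   0.7  49.1] F [ 0.  -0.4  0. ]
```

View pics/a2.png

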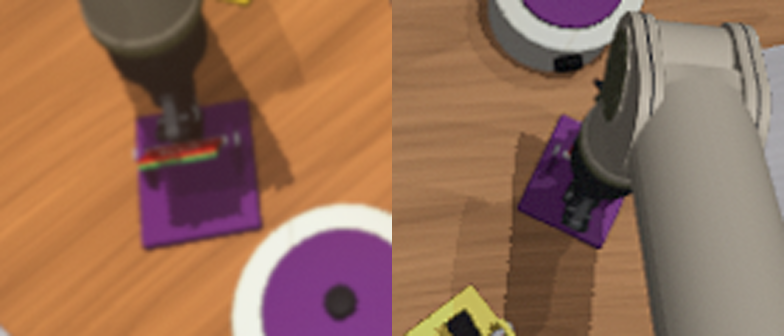

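The flag now stands at about 65°, seen edge-on at left (190,155), and the stand has not moved. I lift clear, cross above the flag and come down on its +x side.

```bash
python3 -m jog '[{"travel":[0,0,-30],"twist":[0,0,0],"jaw":0},{"travel":[0,0,-45],"twist":[0,0,0],"jaw":0},{"travel":[0,0,-45],"twist":[0,0,0],"jaw":0},{"travel":[0,0,-10],"twist":[0,0,0],"jaw":0},{"travel":[0,0,0],"twist":[0,0,0],"jaw":0}]'; 
python3 -m jog '[{"travel":[38,0,0],"twist":[0,0,0],"jaw":0},{"travel":[38,0,0],"twist":[0,0,0],"jaw":0},{"travel":[36,0,0],"twist":[0,0,0],"jaw":0},{"travel":[0,0,0],"twist":[0,0,0],"jaw":0},{"travel":[0,0,0],"twist":[0,0,0],"jaw":0}]'; python3 w.py 75 0 108; python3 look.py a3
```

```text
time_s: 4.0
eef_pos: [0.5262, -0.2424, 0.1825]
tool_rot: [0.0, 0.961, -0.275, 0.002]
force: [0.1, -0.7, -0.6]
gripper_width: -0.001
time_s: 4.5
eef_pos: [0.6196, -0.3008, 0.1774]
tool_rot: [-0.001, 0.961, -0.275, -0.002]
force: [0.3, -0.2, 0.4]
gripper_width: -0.0
t 4.5 stand frame mm [ 76.7   1.  177.4] F [ 0.3 -0.2  0.4]
tool travel mm [-1.4  0.9 69.4]
[[0.85, -0.53, -0.0], [-0.53, -0.85, 0.0], [-0.0, 0.0, -1.0]]
```

View pics/a3.png

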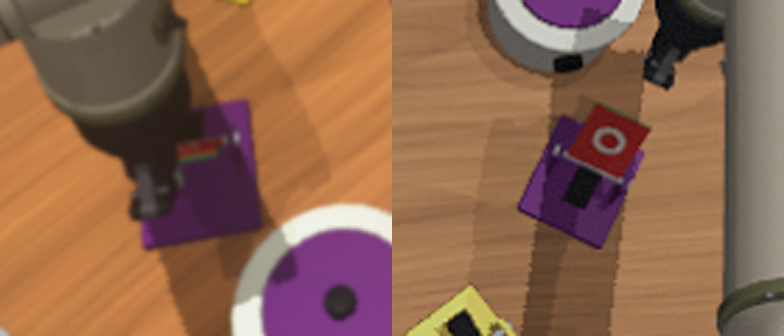

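The finger is on the flag's free (+x) side: left (150,200), right (660,70). The flag stays raised, red face towards -x. Next I lower the finger and push over.

```bash
python3 -m jog '[{"travel":[0,0,35],"twist":[0,0,0],"jaw":0},{"travel":[0,0,34],"twist":[0,0,0],"jaw":0},{"travel":[-15,0,0],"twist":[0,0,0],"jaw":0},{"travel":[-10,0,0],"twist":[0,0,0],"jaw":0},{"travel":[-8,0,0],"twist":[0,0,0],"jaw":0}]'; python3 w.py
python3 -m jog '[{"travel":[-8,0,0],"twist":[0,0,0],"jaw":0},{"travel":[-8,0,0],"twist":[0,0,0],"jaw":0},{"travel":[-8,0,0],"twist":[0,0,0],"jaw":0},{"travel":[-8,0,0],"twist":[0,0,0],"jaw":0},{"travel":[-8,0,0],"twist":[0,0,0],"jaw":0}]'; python3 w.py; python3 look.py a4
```

```text
time_s: 5.1
eef_pos: [0.5912, -0.2833, 0.1117]
tool_rot: [0.0, 0.961, -0.275, 0.0]
force: [1.1, -0.7, 1.9]
gripper_width: 0.005
t 5.1 stand frame mm [ 43.4   0.8 111.7] F [ 1.1 -0.7  1.9]
time_s: 5.6
eef_pos: [0.5576, -0.2623, 0.1113]
tool_rot: [0.0, 0.961, -0.275, -0.0]
force: [0.8, -0.5, -0.7]
gripper_width: 0.0
t 5.6 stand frame mm [  3.7   0.8 111.3] F [ 0.8 -0.5 -0.7]
```

View pics/a4.png

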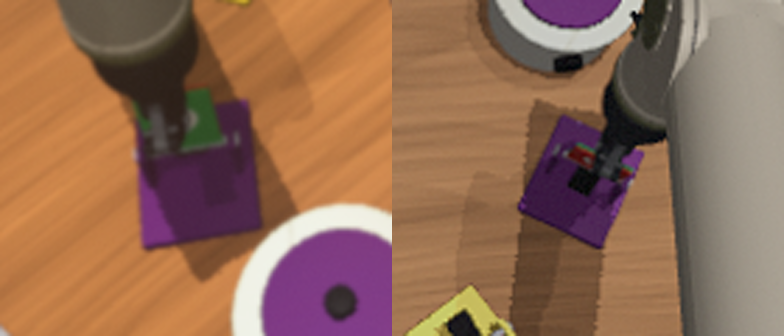

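Green faces the camera at left (200,125). The flag is past vertical and the stand is in place, so I carry on over the arc.

```bash
python3 -m jog '[{"travel":[-9,0,0],"twist":[0,0,0],"jaw":0},{"travel":[-9,0,1],"twist":[0,0,0],"jaw":0},{"travel":[-9,0,2],"twist":[0,0,0],"jaw":0},{"travel":[-8,0,5],"twist":[0,0,0],"jaw":0},{"travel":[-4,0,8],"twist":[0,0,0],"jaw":0}]'; python3 w.py
python3 -m jog '[{"travel":[0,0,8],"twist":[0,0,0],"jaw":0},{"travel":[0,0,8],"twist":[0,0,0],"jaw":0},{"travel":[0,0,6],"twist":[0,0,0],"jaw":0},{"travel":[0,0,4],"twist":[0,0,0],"jaw":0},{"travel":[0,0,0],"twist":[0,0,0],"jaw":0}]'; python3 w.py -37 0 63
```

```text
time_s: 6.2
eef_pos: [0.5246, -0.2416, 0.0952]
tool_rot: [0.0, 0.961, -0.275, 0.0]
force: [0.4, 0.3, 0.2]
gripper_width: -0.002
t 6.2 stand frame mm [-35.2   0.8  95.2] F [0.4 0.3 0.2]
time_s: 6.7
eef_pos: [0.5249, -0.2419, 0.0685]
tool_rot: [-0.0, 0.961, -0.275, -0.001]
force: [-0.4, 0.9, -0.4]
gripper_width: 0.001
t 6.7 stand frame mm [-34.8   0.8  68.5] F [-0.4  0.9 -0.4]
tool travel mm [-2.2  0.8  5.5]
[[0.85, -0.53, -0.0], [-0.53, -0.85, 0.0], [-0.0, 0.0, -1.0]]
```

Final gentle press, in 1–2 mm steps, while watching the force.

```bash
python3 -m jog '[{"travel":[0,0,2],"twist":[0,0,0],"jaw":0},{"travel":[0,0,2],"twist":[0,0,0],"jaw":0},{"travel":[0,0,1],"twist":[0,0,0],"jaw":0},{"travel":[0,0,0],"twist":[0,0,0],"jaw":0}]'
python3 -m jog '[{"travel":[0,0,1],"twist":[0,0,0],"jaw":0},{"travel":[0,0,0],"twist":[0,0,0],"jaw":0}]'
```

```text
time_s: 7.1
eef_pos: [0.5252, -0.242, 0.0643]
tool_rot: [0.0, 0.961, -0.275, 0.0]
force: [0.8, -0.2, 0.5]
gripper_width: -0.002
time_s: 7.3
eef_pos: [0.5251, -0.242, 0.0633]
tool_rot: [0.0, 0.961, -0.275, 0.0]
force: [-0.1, 0.0, 0.0]
gripper_width: -0.0
```

```bash
python3 -m jog '[{"travel":[0,0,1],"twist":[0,0,0],"jaw":0},{"travel":[0,0,0],"twist":[0,0,0],"jaw":0}]'
python3 -m jog '[{"travel":[0,0,0.5],"twist":[0,0,0],"jaw":0},{"travel":[0,0,0],"twist":[0,0,0],"jaw":0}]'
```

```text
time_s: 7.5
eef_pos: [0.5252, -0.2421, 0.0631]
tool_rot: [0.0, 0.961, -0.275, 0.0]
force: [-2.7, 2.4, 7.9]
gripper_width: -0.001
time_s: 7.7
eef_pos: [0.5252, -0.2421, 0.0629]
tool_rot: [0.0, 0.961, -0.275, 0.0]
force: [-4.6, 1.2, 12.3]
gripper_width: -0.002
```

The force jumped to 12 N at z = 63 mm, the height of the level flag's top face, so the flag is on its end stop. I retract straight up and away.

```bash
python3 -m jog '[{"travel":[0,0,-5],"twist":[0,0,0],"jaw":0},{"travel":[0,0,-30],"twist":[0,0,0],"jaw":0},{"travel":[0,0,-45],"twist":[0,0,0],"jaw":0},{"travel":[0,0,-45],"twist":[0,0,0],"jaw":0},{"travel":[0,0,-40],"twist":[0,0,0],"jaw":0}]'
python3 -m jog '[{"travel":[0,40,0],"twist":[0,0,0],"jaw":0},{"travel":[0,45,0],"twist":[0,0,0],"jaw":0},{"travel":[0,45,0],"twist":[0,0,0],"jaw":0},{"travel":[0,45,0],"twist":[0,0,0],"jaw":0},{"travel":[0,45,0],"twist":[0,0,0],"jaw":0}]'
python3 -m jog '[{"travel":[0,0,0],"twist":[0,0,0],"jaw":0},{"travel":[0,0,0],"twist":[0,0,0],"jaw":0}]'
python3 look.py a5; python3 - <<'E'
from h import *
for n,(cu,cv_) in(('scene',(162,295)),('top',(364,158))):
    f=pickle.load(open(f'pics/{n}.pkl','rb')); h=cv2.cvtColor(f['image'],cv2.COLOR_RGB2HSV)
    roi=np.zeros(h.shape[:2],np.uint8); cv2.circle(roi,(cu,cv_),45,255,-1)
    g=cv2.inRange(h,(45,100,40),(80,255,255))&roi
    c=max(cv2.findContours(g,cv2.RETR_EXTERNAL,cv2.CHAIN_APPROX_NONE)[0],key=cv2.contourArea)[:,0]
    print(n,'green',cv2.minAreaRect(np.float32(plane(f,c,.063)[:,:2]*1000)))
    v,u=np.nonzero(g); Q=pts(f,np.c_[u,v]); e=(Q-[.554,-.261,0])@[.848,-.53,0]
    print(' z vs e slope',np.polyfit(e,Q[:,2],1))
    v,u=np.nonzero(cv2.inRange(h,(130,80,30),(165,255,255))&roi); Q=pts(f,np.c_[u,v]); b=Q[Q[:,2]<.02]
    print(' base',cv2.minAreaRect(np.float32(b[:,:2]*1000)))
E
```

```text
time_s: 8.2
eef_pos: [0.5252, -0.2419, 0.2293]
tool_rot: [0.0, 0.961, -0.275, 0.001]
force: [0.5, 0.4, -0.4]
gripper_width: -0.0
time_s: 8.7
eef_pos: [0.4074, -0.43, 0.2271]
tool_rot: [0.0, 0.961, -0.275, 0.0]
force: [1.2, -0.2, -0.0]
gripper_width: 0.007
time_s: 8.9
eef_pos: [0.4078, -0.4295, 0.2266]
tool_rot: [-0.0, 0.961, -0.277, -0.0]
force: [0.7, 0.9, -0.3]
gripper_width: 0.002
scene green ((520.3074951171875, -238.87411499023438), (59.54655838012695, 69.65312194824219), 57.78573226928711)
 z vs e slope [0.00158288 0.06307106]
 base ((554.636474609375, -260.8032531738281), (97.3749008178711, 117.72968292236328), 58.0358772277832)
top green ((520.5888671875, -239.92041015625), (60.748409271240234, 71.74098205566406), 57.1858024597168)
 z vs e slope [-2.35577508 -0.02685396]
 base ((552.7996215820312, -261.078857421875), (100.27085876464844, 120.47129821777344), 57.81957244873047)
```

View pics/a5.png

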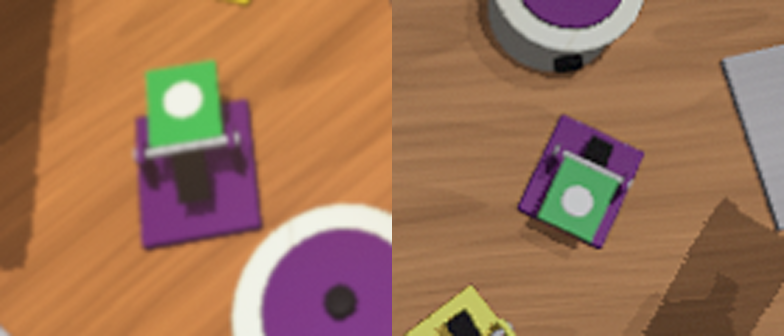

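The green face with its white disc lies level on the -x side: left (183,100), right (578,200). The base is unmoved and the arm is clear, so I hand in.

```bash
python3 -c "
from workcell import ctrl;print(ctrl.job_done())"
```

```text
the job is handed in; nothing more can be done
None
```

The purple flag is flipped right over: green face up, lying level on the stand's -x side. I handed the job in at about 9 s of the 48 s allowed.

**How it was done:** With the gripper shut, I pressed the black tab down until the flag stood at about 65°. I then crossed above it, pushed the plate over from the +x side and pressed it onto its end stop. The highest force I read was about 13 N, at that last press.

**Last checks:**
- **Flag:** in the scene camera's depth the plate is level, at 63 mm high with a slope of 0.002. Both views put it on the -x side.
- **Stand:** the base centre and angle match the start to within about 0.5 mm and 0.2°.
- **Arm:** it was clear of everything, about 0.22 m from the stand.
- **Other objects:** the arm never went near the teal stand, cup, bottle or tin, but I did not measure them again afterwards.

**One check disagreed:** the same slope fit on the top camera's depth gave a meaningless value (-2.4). The likely cause is stray greenish pixels from other surfaces in the mask. That camera's outline of the plate (61 x 72 mm, in the expected place) agreed with the scene view.

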